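# Issue the sunken track pin from the spares counter

## Robot

A 6-joint arm with a two-finger parallel gripper is mounted at the origin on the work surface. World frame = base frame: x ahead of the robot, y to its left, z up, the work surface at z = 0. Lengths are in mm, angles in degrees, forces in N, time in s.
With the tool pointing down it reaches from about 300 to 850 mm from the base axis. Payload 4.2 kg.
Tool frame: the origin (TCP) lies between the finger pads; the fingertips stand 11 mm ahead of it and the grasp point (between the pads) lies 8 mm behind it (env.tips_ahead is the distance from the TCP to the fingertips, in mm); z points along the fingers, y is the line along which they close (so a half turn about z gives the same grasp; the last joint's range is limited). The gripper opens to 91 mm and grips with 3 to 60 N. Pads are 32 mm wide; open, the fingers measure 118 mm over their backs; the gripper's body (76 mm by 178 mm) begins 60 mm behind the grasp point.
Start: joints at [-69.271, 18.312, 89.639, -0, 72.044, -1.146], TCP at [214.244, -533.612, 224.976] pointing down, gripper open.
Joint ranges: [-177.97, 177.97], [-48.28, 115.42], [12.27, 149.76], [-77.06, 257.06], [2.81, 150.46], [-146.56, 146.56]. Speed limits (degrees/s): [147.25, 147.25, 180, 180, 180, 180].

## Interface

Orientations are given as [roll, pitch, yaw] about the fixed x, y, z axes, in that order (R = Rz(yaw) Ry(pitch) Rx(roll)).
In Python, from workcell import env, cams gives the robot as it stands.
- The arm moves only by the tool step_arm, never from a script. Its arguments are lists of equal length, an entry for each row: "linear": the shift along the tool's x, y, z in units of 30 cm (1.0 is 30 cm), a list of three; "turn": the turn about the tool's z in units of 360 degrees (1.0 is 360 degrees). In form: {"linear": [[tx, ty, tz], ...], "turn": [turn, ...]}. A call has 1 to 20 rows; each row is the pose to reach, as a shift and turn from the pose commanded when the call began, along the tool's axes at that moment, turning the shorter way round; what a row does not reach only later rows make up. A row lasts 1/8 s, in which the tool goes at most 62.5 mm and 10.7 degrees, less where a joint would pass 70% of its speed; a pose out of reach is approached as far as the arm can. A call with a number of a shift or a turn outside -1 to 1 is refused whole. A call with a gripper value outside its range is refused whole. "fingers" is the closure, from -1 (fully open) to 1 (shut), so that 0 is half open, set as the call begins (left out, the last holds). The fingers move at their own pace and stop on an object; "force" is the grip in N (left out, the last holds). Time passes only in rows, so rows that repeat a pose let the fingers close. It gives the time, the measured TCP pose, the force, the opening and the grip force at its end, in the units of the state.
- env.state(): the state, without advancing time (a new reading comes with each control period).
- cams.grab_frame(name): name is "side" or "top" or "wrist"; returns a dict with "color" (420x560x3 uint8, blue, green, red), "fx", "fy", "cx", "cy" (pixels), "dist" ([k1, k2, p1, p2, k3] as OpenCV has them; the pictures are not rectified), "extrinsics" (4x4, takes a point from camera to world coordinates); the wrist camera has in their place "tool_from_camera" (4x4, takes a point from camera to tool coordinates, whose origin is the TCP and whose axes are the flange's). Camera axes: x right, y down, z forward; pixel columns grow to the right and rows downward; lengths in mm; the calibration is good to about 2 mm. A picture is of the moment at which its call begins: read the wrist's pose just before it. There is no depth.
- env.job_done(): hands the job in; it is judged then, once.
The state is a dict: "time_s": time; "qpos": joint angles; "qvel": joint speeds; "effort": joint torques, N m; "ee_pos": TCP position; "ee_rot": TCP orientation; "force": force on the tool from outside, world axes, zero at the start; "torque": the same for the moment, N m; "gripper_width": finger opening in mm; "gripper_force": force on a finger pad.
Only numpy, scipy, OpenCV 4.12 (cv2) and the standard library are available. Lean on these libraries where they do the work, as an engineer would, in place of code of your own. Each camera call takes 0.05 s, during which the arm holds its last target. There are 200 camera calls.

## Task

Three spare parts (a bush, a roller and a link block) stand on the pin stand and crowd the track pin sunk in its pocket: first move all three into the low side tray, then press the ejector lever all the way down so that the pin rises, and set the pin upright in the round cup of the order seat. Only when the pin is there, put the three parts back upright on the stand, each on the very spot where it stood at the start. Leave the tin and the steel plates beside the work where they are.

Things in the scene. Friction and masses are not known exactly. Their poses are not given: they have to be found in the camera images.
- stand: Fixed yellow block, 150 (its x) x 170 (its y) mm, flat top 60 mm high. Origin: centre of its underside, z up; turned by up to 0.35 rad. A 33 mm round pocket at its centre holds the pin; the ejector lever is on its -x side, towards the robot. The three parts stand on its top, one 55 mm from the pocket towards the stand's +x, one 53 mm towards +y, one 53 mm towards -y; which stands where changes.
- lever_pad (a point): Top centre of the lever's black rubber pad (30 x 40 mm), 150 mm from the stand's centre on its -x side, 63 mm above the table at rest. Hinge: level axis along the stand's y, at stand x -86, z 45 mm. Pushing it down with about 6 N (4 to 9 N) swings it 0.45 rad to its stop, pad 34 mm above the table, and lifts the pin 27 mm in proportion. Stiff: lever and pin stay where left.
- pin: Loose steel track pin, round, 30 mm in diameter, 45 mm long, 0.24 kg, upright. Origin at the centre of its underside, z along it. At the start it sits in the stand's pocket, its underside 12 mm above the table and its flat top 3 mm below the stand's top, so that fingers cannot take it; with the lever fully down its top stands 24 mm above the stand's top.
- bush: Loose upright dark steel tube, 50 mm outer and 32 mm inner diameter, 85 mm high, about 0.65 kg. Origin at the centre of its underside, z up along it.
- roller: Loose upright dark steel spool, 85 mm high: two flanges 50 mm in diameter, each 26 mm high, and a 34 mm waist between; about 0.6 kg. Origin at the centre of its underside, z up along it.
- link: Loose upright dark steel square block, 42 x 42 mm, 80 mm high (a round black bore shows on its two x faces), about 0.65 kg. Origin at the centre of its underside, z up; x and y square to its faces.
- tray: Fixed low steel tray, the side area for the three parts: 262 (its x) x 122 (its y) mm outside, 18 mm high, walls 4 mm, floor 4 to 5 mm thick. Origin at the centre of its underside. To the left or right of the stand, its long side roughly along world x (within 0.25 rad).
- seat: Fixed order seat for the pin, on the other side of the stand from the tray: square wooden board 110 x 110 x 10 mm with a round dark steel cup on its centre, 60 mm outside and 50 mm inside diameter, rim 26 mm and inner floor 14 mm above the table. Origin at the centre of the board's underside.
- tin: Bystander: upright closed round tin with a paper label, 76 mm in diameter, 100 mm high, beyond the stand. Origin at the centre of its underside.
- plates: Bystander: two yellow steel plates on one another (one piece), 76 x 104 mm, 24 mm high, lying beyond the stand. Origin at the centre of its underside.
Not all that is in view belongs to the job. What is shaped like the link but red is not meant. What is shaped like the roller but purple is not meant.

How it is judged (in metres and radians):
On the way, in this order (a step that is already met when the one before it is completed fails the run):
1. the bush, the roller and the link block are all in the side tray, let go (x of bush in the frame of tray between -0.125 and 0.125 m and y of bush in the frame of tray between -0.057 and 0.057 m and z of each of bush, roller, link in the frame of tray below 0.045 m and x of roller in the frame of tray between -0.125 and 0.125 m and y of roller in the frame of tray between -0.057 and 0.057 m and x of link in the frame of tray between -0.125 and 0.125 m and y of link in the frame of tray between -0.057 and 0.057 m and contact force between the fingers and bush below 0.3 N and contact force between the fingers and roller below 0.3 N and contact force between the fingers and link below 0.3 N), for 0.2 s.
2. the pin has been raised in its pocket by the lever (at least 20 mm), not touched by the fingers (z of pin in the frame of stand between 0.032 and 0.045 m and horizontal distance between pin and stand below 0.006 m and contact force between the fingers and pin below 0.3 N), for 0.2 s.
3. the pin stands in the cup of the order seat, let go, while the three parts are still in the tray (horizontal distance between pin and seat below 0.014 m and z of pin in the frame of seat below 0.02 m and angle between pin's own z axis and vertical below 0.12 rad and linear speed of pin below 0.02 m/s and contact force between the fingers and pin below 0.3 N and x of bush in the frame of tray between -0.125 and 0.125 m and y of bush in the frame of tray between -0.057 and 0.057 m and z of each of bush, roller, link in the frame of tray below 0.045 m and x of roller in the frame of tray between -0.125 and 0.125 m and y of roller in the frame of tray between -0.057 and 0.057 m and x of link in the frame of tray between -0.125 and 0.125 m and y of link in the frame of tray between -0.057 and 0.057 m), for 0.2 s.
At the end, for the whole second after the job is handed in: The pin stands upright (within 0.12 rad) on the floor of the order seat's cup (within 14 mm of its centre); the bush, the roller and the link block each stand upright (within 0.1 rad) within 15 mm of where they stood at the start (turning about the vertical is free); all are released and at rest (horizontal distance between pin and seat below 0.014 m and z of pin in the frame of seat below 0.02 m and angle between pin's own z axis and vertical below 0.12 rad and linear speed of each of pin, bush, roller, link below 0.02 m/s and contact force between the fingers and pin below 0.3 N and distance of each of bush, roller, link from where it was at the start of the episode below 0.015 m and angle between each of bush, roller, link's own z axis and vertical below 0.1 rad and contact force between the fingers and bush below 0.3 N and contact force between the fingers and roller below 0.3 N and contact force between the fingers and link below 0.3 N); the robot touches nothing.
It fails at once if the tin or the steel plates are shifted by more than 20 mm (distance of any of tin, plates from where it was at the start of the episode above 0.02 m).
It also fails if it takes over 152 s, if anything falls off the work surface, if the arm or the gripper's body presses on something with over 40 N, if the wrist force passes 120 N, or if a joint passes its speed limit or range.

## Working session

There is one attempt and no reset: what is moved stays moved. The work goes in short steps, Python scripts to look and compute and a tool call to move; the robot and the scene stay as the last step left them, time stands still between calls to the robot, and variables do not carry over. Pictures are saved under pics/ and viewed, at most 14 in all, crops included, and the job is handed in when it is done.

Besides the shell and the picture viewer there is one more tool, called after "Call:" as name(argument=value, ...) on one line, values as JSON. step_arm: Moves the arm, as the interface text tells. Its arguments: {"type":"object","properties":{"linear":{"type":"array"},"turn":{"type":"array"},"fingers":{"type":"number"},"force":{"type":"number"}},"required":["linear","turn"]}

```bash
mkdir -p pics
python3 - <<'E'
from workcell import env,cams
import cv2
print(env.state())
for n in("top","side"):
    f=cams.grab_frame(n); cv2.imwrite(f"pics/{n}0.png",cv2.resize(f["color"],(800,600)) if 0 else f["color"])
    print(n,f["fx"],f["fy"],f["cx"],f["cy"],f["dist"],f["extrinsics"].tolist() if hasattr(f["extrinsics"],"tolist") else f["extrinsics"])
E
```

```text
{'time_s': 0.0, 'qpos': array([-6.92704997e+01,  1.83509849e+01,  8.97050887e+01,  5.34604447e-04,
        7.20450090e+01, -1.14479295e+00]), 'qvel': array([-0.11846706, -0.00730486,  0.05337114, -0.02997787, -0.00587584,
        0.06003889]), 'effort': array([-3.34399056e-04, -4.12458515e+01, -2.31975031e+01,  7.28077255e-02,
        4.56400705e-02, -1.36352282e-04]), 'ee_pos': array([ 214.0712991 , -533.14428239,  224.13577965]), 'ee_rot': array([-1.79898948e+02, -2.52771183e-03,  2.18741258e+01]), 'force': array([-0.49921185,  0.94282123,  1.29505691]), 'torque': array([-0.00029596, -0.04232056,  0.00836809]), 'gripper_force': 0.0, 'gripper_width': 91.39614275739524}
top 388.6696309271398 388.6696309271398 273.7756617134346 211.63933932259943 [0.01986658 0.         0.         0.         0.        ] [[-0.12276069594751812, -0.9672067277927577, 0.2223532262930029, 452.79956310283956], [-0.9924331433894045, 0.12020468556450602, -0.02504574755449975, 22.678122570993477], [-0.0025034841134926903, -0.22374534471305677, -0.9746444240267981, 794.4158907220617], [0.0, 0.0, 0.0, 1.0]]
side 390.6257947294904 390.6257947294904 281.20952465865145 209.33859518216545 [-0.00259967  0.          0.          0.          0.        ] [[0.9996210288263739, -0.0009185950752598881, 0.027512813581847876, 554.4898136701165], [-0.019830075086999757, -0.7172465090298529, 0.696537302236236, -677.1610222296786], [0.019093633759600496, -0.6968189158365158, -0.7169929090878634, 741.0522201057269], [0.0, 0.0, 0.0, 1.0]]
```

View pics/top0.png

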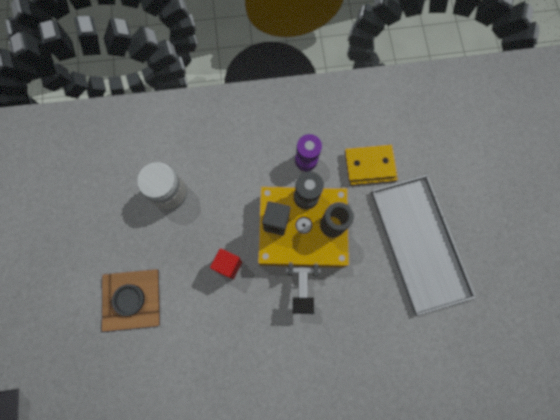

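View pics/side0.png

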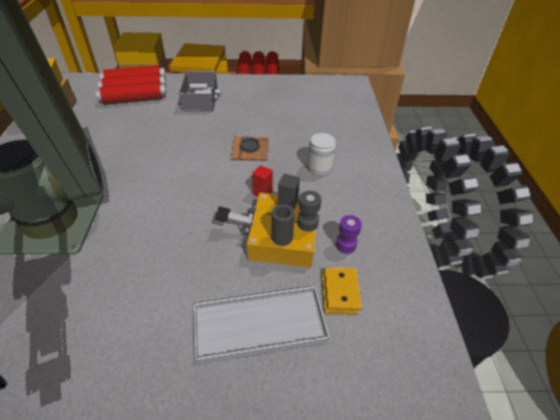

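The top view shows the stand at about (304,226), with the link to its left, the roller above and the bush to its right. The tray is near (421,246), the seat near (130,300), the lever pad at (303,304), a red decoy at (226,263) and a purple one at (309,150). I'll enlarge it to read positions off more closely.

Run:
```python
import cv2
a=cv2.imread("pics/top0.png")
cv2.imwrite("pics/c1.png",cv2.resize(a[160:320,205:365],None,fx=3.75,fy=3.75,interpolation=cv2.INTER_CUBIC))
b=cv2.imread("pics/side0.png")
cv2.imwrite("pics/c2.png",cv2.resize(b[165:275,205:355],None,fx=5,fy=5,interpolation=cv2.INTER_CUBIC))
```

```text
(no output)
```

View pics/c1.png

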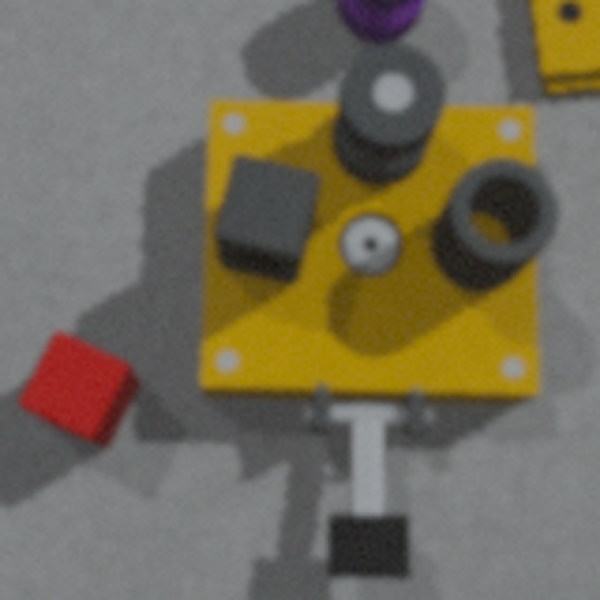

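View pics/c2.png

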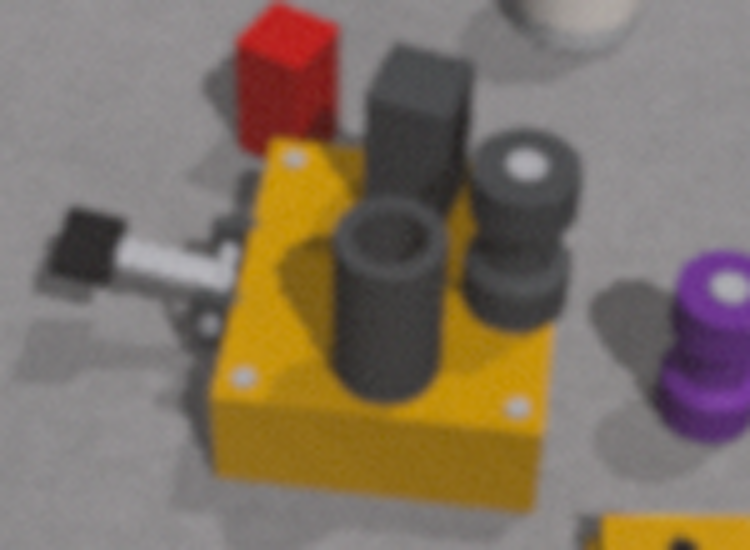

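In the first crop, the stand top corners are (210,101), (533,106), (538,394) and (202,388), and the pin is at (371,244). The link top centre is (270,203), the roller (391,93), the bush (500,214) and the pad (369,546). The second crop (side view) puts the link top at (420,77), the roller at (527,165), the bush at (390,240) and the pad at (88,245).

```bash
cat > h.py <<'E'
import numpy as np,cv2
from workcell import env,cams
from scipy.spatial.transform import Rotation as R
def ray(f,uv,E):
    K=np.array([[f["fx"],0,f["cx"]],[0,f["fy"],f["cy"]],[0,0,1]])
    n=cv2.undistortPoints(np.array(uv,float).reshape(-1,1,2),K,np.array(f["dist"],float)).reshape(-1,2)
    d=np.c_[n,np.ones(len(n))]@E[:3,:3].T
    return E[:3,3],d
def toz(f,uv,z,E=None):
    c,d=ray(f,uv,np.array(f["extrinsics"]) if E is None else E)
    return (c+d*((z-c[2])/d[:,2])[:,None])[:,:2]
def wrist(name):
    s=env.state(); f=cams.grab_frame("wrist")
    T=np.eye(4);T[:3,:3]=R.from_euler("xyz",s["ee_rot"],degrees=True).as_matrix();T[:3,3]=s["ee_pos"]
    E=T@np.array(f["tool_from_camera"]); cv2.imwrite(f"pics/{name}.png",f["color"]); np.savez(f"pics/{name}.npz",E=E,**{k:f[k] for k in("fx","fy","cx","cy","dist")})
    return f,E
def shift(x,y,z,yaw):
    "units from current pose to a world target pointing down (measured pose)"
    s=env.state(); Rm=R.from_euler("xyz",s["ee_rot"],degrees=True).as_matrix()
    return np.round(Rm.T@(np.array([x,y,z])-s["ee_pos"])/300,4), round(((s["ee_rot"][2]-yaw+180)%360-180)/360,4)
E
python3 - <<'E'
from h import *
t=cams.grab_frame("top"); s=cams.grab_frame("side")
c1=lambda p:(np.array(p)+.5)/3.75-.5+[205,160]
c2=lambda p:(np.array(p)+.5)/5-.5+[205,165]
np.set_printoptions(precision=1,suppress=True)
c=toz(t,c1([(210,101),(533,106),(538,394),(202,388)]),60); print("stand",c,c.mean(0))
e=[c[0]-c[3],c[1]-c[2]]; print([np.degrees(np.arctan2(v[1],v[0])) for v in e],[np.linalg.norm(v) for v in e],np.degrees(np.arctan2(*(c[0]-c[1]))))
c=toz(s,c2([(213,402),(271,140),(543,432)]),60);print("side BR,BL,TR corner",c)
for n,p,q,z in[("pin",(371,244),None,57),("link",(269.5,203),(420,77),140),("roller",(391,93),(527,165),145),("bush",(500,214),(390,240),145),("pad",(369,546),(88,245),63)]:
    print(n,toz(t,c1([p]),z),toz(s,c2([q]),z) if q else"")
l=toz(t,c1([(238,156),(320,172),(302,251),(218,233)]),140); print("link corners",l, [np.degrees(np.arctan2(*(l[i]-l[j])[::-1])) for i,j in((0,3),(1,2),(0,1),(3,2))])
c=toz(t,[(372,192),(427,178),(472,297),(417,313)],18);print("tray",c,c.mean(0))
c=toz(s,[(193,303),(319,289),(327,338),(194,357)],18);print("tray side",c.mean(0))
print("seat",toz(t,[(128,300)],26),toz(s,[(250,145)],26))
print("tin",toz(t,[(157,181)],100),"plates",toz(t,[(371,164)],24),"purple",toz(t,[(309,142)],85),"red",toz(t,c1([(78,375)]),80))
E
```

```text
stand [[ 673.8   23.3]
 [ 650.1 -144.3]
 [ 501.7 -122.1]
 [ 525.3   44.5]] [587.7 -49.7]
[np.float64(-8.14886233631044), np.float64(-8.517066796324885)] [np.float64(149.9646027737911), np.float64(150.05988044315325)] 8.029187932726927
side BR,BL,TR corner [[ 502.6 -126.3]
 [ 525.    43.7]
 [ 648.7 -143.9]]
pin [[588.3 -50.2]] 
link [[597.8   1.7]] [[596.6   1.5]]
roller [[641.7 -60.7]] [[641.3 -62.2]]
bush [[ 578.6 -101.7]] [[ 580.1 -107.7]]
pad [[438.9 -27.6]] [[439.4 -32.4]]
link corners [[621.7  13.4]
 [609.5 -23.3]
 [573.7 -10.3]
 [586.7  26.8]] [np.float64(-21.000203724321114), np.float64(-20.036897503325797), np.float64(71.53121575625947), np.float64(70.61049735557748)]
tray [[ 646.2 -204.1]
 [ 661.9 -322.7]
 [ 414.1 -357.6]
 [ 397.3 -246.3]] [ 529.9 -282.7]
tray side [ 531.9 -287.4]
seat [[489.7 302.5]] [[492.7 289.6]]
tin [[696.3 213.7]] plates [[ 704.8 -211.1]] purple [[744.5 -80.9]] red [[537.1 103.4]]
```

```bash
cat >> h.py <<'E'
def wp(*pts):
    for p in pts: print(p,*shift(*p))
E
python3 -c "
from h import *
wp((579.5,-103,240,-8.2),(579.5,-103,112,-8.2))"
```

```text
(579.5, -103, 240, -8.2) [ 1.6647 -0.8774 -0.0509] 0.0835
(579.5, -103, 112, -8.2) [ 1.6647 -0.877   0.3758] 0.0835
```

Call:
step_arm(linear=[[0.83, -0.44, -0.05], [0.83, -0.44, -0.05], [0.83, -0.44, -0.05], [0.83, -0.44, -0.05], [0.83, -0.44, -0.05], [0.83, -0.44, -0.05]], turn=[0, 0, 0, 0, 0, 0], fingers=-0.65, force=50)

```text
time_s: 0.95
ee_pos: [397.2, -316.8, 240.0]
ee_rot: [180.0, -0.0, 22.1]
force: [-0.1, -0.8, -0.3]
gripper_width: 75.3
gripper_force: 0.0
```

Call:
step_arm(linear=[[0.835, -0.437, 0], [0.835, -0.437, 0], [0.835, -0.437, 0], [0.835, -0.437, 0], [0.835, -0.437, 0], [0.835, -0.437, 0], [0.835, -0.437, 0]], turn=[0.0835, 0.0835, 0.0835, 0.0835, 0.0835, 0.0835, 0.0835])

```text
time_s: 1.82
ee_pos: [579.0, -104.7, 239.5]
ee_rot: [179.9, 0.1, -8.2]
force: [-0.2, -0.5, -0.6]
gripper_width: 75.5
gripper_force: 0.0
```

Run:
```python
from h import *
s=env.state();print(s["time_s"],s["ee_pos"],s["ee_rot"],s["gripper_width"])
wp((579.5,-103,240,-8.2),(579.5,-103,112,-8.2))
wrist("w1")
```

```text
1.825 [ 579.02686358 -104.69252637  239.47446833] [ 1.79940071e+02  7.74136255e-02 -8.22868182e+00] 75.49398279707364
(579.5, -103, 240, -8.2) [ 0.0008 -0.0058 -0.0018] -0.0001
(579.5, -103, 112, -8.2) [ 0.0013 -0.0063  0.4249] -0.0001
```

View pics/w1.png

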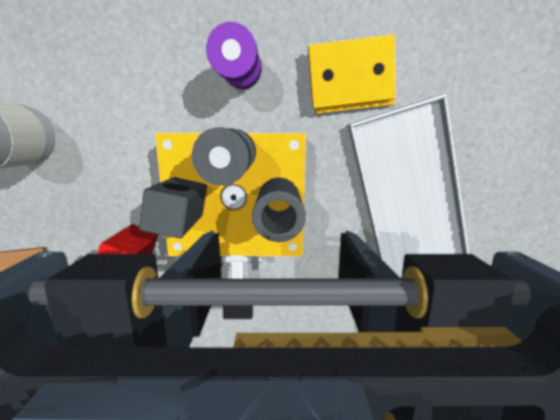

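The wrist view shows the bush (278,212) centred between the fingers, so I'll go down and grip it.

Call:
step_arm(linear=[[0.001, -0.006, 0.2], [0.001, -0.006, 0.38], [0.001, -0.006, 0.425], [0.001, -0.006, 0.425], [0.001, -0.006, 0.425]], turn=[0, 0, 0, 0, 0])

```text
time_s: 2.5
ee_pos: [581.9, -102.4, 115.0]
ee_rot: [180.0, -0.3, -8.2]
force: [0.5, 0.2, 0.1]
gripper_width: 75.3
gripper_force: 0.0
```

Call:
step_arm(linear=[[0, 0, 0], [0, 0, 0], [0, 0, 0], [0, 0, 0]], turn=[0, 0, 0, 0], fingers=1, force=50)

```text
time_s: 3.0
ee_pos: [580.8, -102.3, 113.3]
ee_rot: [179.9, -0.1, -8.2]
force: [-1.1, -3.9, 4.3]
gripper_width: 49.8
gripper_force: 50.0
```

Run:
```python
from h import *
s=env.state();print(s["time_s"],s["ee_pos"],s["ee_rot"],s["gripper_width"],s["gripper_force"])
wp((579.5,-103,150,-8.2),(531,-284,150,9),(531,-284,57.5,9))
```

```text
3.0 [ 580.75586363 -102.28868081  113.28355149] [ 1.79925122e+02 -9.51332982e-02 -8.16453928e+00] 49.84010094130233 50.001027351245284
(579.5, -103, 150, -8.2) [-0.0036  0.0031 -0.1224] 0.0001
(531, -284, 150, 9) [-0.0779  0.6233 -0.1217] -0.0477
(531, -284, 57.5, 9) [-0.0785  0.6229  0.1866] -0.0477
```

Call:
step_arm(linear=[[0, 0, -0.06], [0, 0, -0.123], [-0.02, 0.12, -0.123], [-0.04, 0.28, -0.123], [-0.06, 0.45, -0.123], [-0.078, 0.58, -0.123], [-0.078, 0.623, -0.12], [-0.078, 0.623, -0.05], [-0.078, 0.623, 0.05], [-0.078, 0.623, 0.14], [-0.078, 0.623, 0.175], [-0.078, 0.623, 0.182], [-0.078, 0.623, 0.182], [-0.078, 0.623, 0.182]], turn=[0, 0, -0.02, -0.04, -0.048, -0.048, -0.048, -0.048, -0.048, -0.048, -0.048, -0.048, -0.048, -0.048])

```text
time_s: 4.75
ee_pos: [531.0, -283.4, 58.5]
ee_rot: [180.0, -0.1, 9.1]
force: [-0.7, 0.6, -5.8]
gripper_width: 50.1
gripper_force: 50.0
```

Call:
step_arm(linear=[[0, 0, 0], [0, 0, 0], [0, 0, -0.05], [0, 0, -0.2], [0, 0, -0.4], [0, 0, -0.45], [0, 0, -0.45]], turn=[0, 0, 0, 0, 0, 0, 0], fingers=-0.65)

```text
time_s: 5.62
ee_pos: [531.0, -283.5, 194.7]
ee_rot: [179.9, -0.2, 9.1]
force: [0.4, -0.5, -0.0]
gripper_width: 75.1
gripper_force: 0.0
```

Run:
```python
from h import *
s=env.state();print(s["time_s"],s["ee_pos"],s["ee_rot"],s["gripper_width"],s["gripper_force"])
wp((641.5,-60,230,-8.2),(641.5,-60,122,-8.2))
wrist("w2")
```

```text
5.625 [ 531.01334719 -283.54936619  194.74704034] [ 1.79866692e+02 -1.61595844e-01  9.09536384e+00] 75.11702357887232 0.0
(641.5, -60, 230, -8.2) [ 0.4818 -0.6773 -0.1177] 0.048
(641.5, -60, 122, -8.2) [ 0.4808 -0.6781  0.2423] 0.048
```

View pics/w2.png

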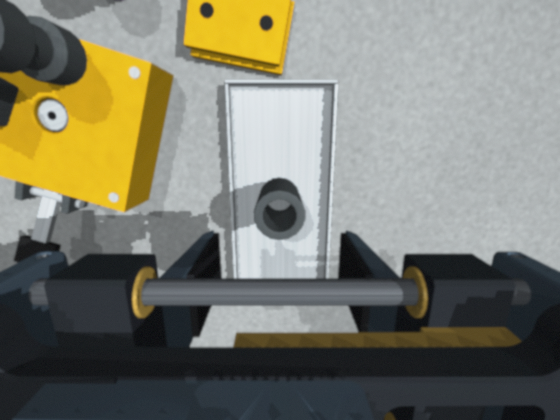

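The bush stands upright in the tray at about (279,210), centred between the side walls. The roller is next.

Call:
step_arm(linear=[[0.05, -0.07, -0.1], [0.482, -0.677, -0.118], [0.482, -0.677, -0.118], [0.482, -0.677, -0.118], [0.482, -0.677, -0.118], [0.482, -0.677, -0.118], [0.482, -0.677, -0.1], [0.481, -0.678, 0.08], [0.481, -0.678, 0.2], [0.481, -0.678, 0.242], [0.481, -0.678, 0.242], [0.481, -0.678, 0.242], [0.481, -0.678, 0.242]], turn=[0.048, 0.048, 0.048, 0.048, 0.048, 0.048, 0.048, 0.048, 0.048, 0.048, 0.048, 0.048, 0.048])

```text
time_s: 7.3
ee_pos: [641.8, -59.9, 121.9]
ee_rot: [180.0, -0.2, -8.2]
force: [-0.3, 1.0, -0.2]
gripper_width: 75.2
gripper_force: 0.0
```

Call:
step_arm(linear=[[0, 0, 0], [0, 0, 0], [0, 0, 0], [0, 0, 0]], turn=[0, 0, 0, 0], fingers=1, force=50)

```text
time_s: 7.8
ee_pos: [640.9, -60.2, 120.5]
ee_rot: [179.9, -0.0, -8.2]
force: [-1.4, -2.2, 0.9]
gripper_width: 49.2
gripper_force: 50.0
```

Run:
```python
from h import *
s=env.state();z=s["ee_pos"][2];print(s["time_s"],s["ee_pos"],s["ee_rot"],s["gripper_width"],s["gripper_force"])
wp((641.5,-60,z+40,-8.2),(610,-271.5,z+40,9),(610,-271.5,z-54.5,9))
```

```text
7.8 [640.92515749 -60.16315796 120.50659815] [ 1.79941019e+02 -2.39880541e-02 -8.17493333e+00] 49.16037221882745 50.000154204899445
(641.5, -60, np.float64(160.50659814864392), -8.2) [ 0.0019 -0.0007 -0.1333] 0.0001
(610, -271.5, np.float64(160.50659814864392), 9) [-0.0018  0.7121 -0.1326] -0.0477
(610, -271.5, np.float64(66.00659814864392), 9) [-0.0019  0.7118  0.1824] -0.0477
```

Call:
step_arm(linear=[[0, 0, -0.06], [0, 0, -0.133], [0, 0.12, -0.133], [0, 0.28, -0.133], [0, 0.45, -0.133], [0, 0.62, -0.133], [-0.002, 0.712, -0.12], [-0.002, 0.712, -0.05], [-0.002, 0.712, 0.05], [-0.002, 0.712, 0.14], [-0.002, 0.712, 0.175], [-0.002, 0.712, 0.182], [-0.002, 0.712, 0.182], [-0.002, 0.712, 0.182]], turn=[0, 0, -0.02, -0.04, -0.048, -0.048, -0.048, -0.048, -0.048, -0.048, -0.048, -0.048, -0.048, -0.048])

```text
time_s: 9.55
ee_pos: [610.3, -271.1, 66.4]
ee_rot: [180.0, -0.1, 9.1]
force: [-0.8, 0.2, -4.8]
gripper_width: 49.0
gripper_force: 50.0
```

Call:
step_arm(linear=[[0, 0, 0], [0, 0, 0], [0, 0, -0.05], [0, 0, -0.2], [0, 0, -0.4], [0, 0, -0.45], [0, 0, -0.45]], turn=[0, 0, 0, 0, 0, 0, 0], fingers=-0.65)

```text
time_s: 10.42
ee_pos: [610.4, -271.2, 202.8]
ee_rot: [179.9, -0.2, 9.1]
force: [0.5, -0.2, 0.1]
gripper_width: 75.3
gripper_force: 0.0
```

Run:
```python
from h import *
s=env.state();print(s["time_s"],s["ee_pos"],s["ee_rot"],s["gripper_width"],s["gripper_force"])
wp((597,1.6,230,-20.5),(597,1.6,107,-20.5))
```

```text
10.425 [ 610.38660824 -271.18213873  202.80640141] [179.87258649  -0.18072905   9.09982319] 75.25852675651382 0.0
(597, 1.6, 230, -20.5) [ 0.1    -0.9047 -0.0923] 0.0822
(597, 1.6, 107, -20.5) [ 0.0987 -0.9056  0.3177] 0.0822
```

Call:
step_arm(linear=[[0.1, -0.905, -0.092], [0.1, -0.905, -0.092], [0.1, -0.905, -0.092], [0.1, -0.905, -0.092], [0.1, -0.905, -0.092], [0.1, -0.905, -0.092], [0.1, -0.905, -0.09], [0.099, -0.906, 0.08], [0.099, -0.906, 0.25], [0.099, -0.906, 0.318], [0.099, -0.906, 0.318], [0.099, -0.906, 0.318], [0.099, -0.906, 0.318]], turn=[0.082, 0.082, 0.082, 0.082, 0.082, 0.082, 0.082, 0.082, 0.082, 0.082, 0.082, 0.082, 0.082])

```text
time_s: 12.05
ee_pos: [597.2, 1.7, 106.6]
ee_rot: [-180.0, -0.2, -20.5]
force: [0.9, -0.2, 0.4]
gripper_width: 75.2
gripper_force: 0.0
```

Call:
step_arm(linear=[[0, 0, 0], [0, 0, 0], [0, 0, 0], [0, 0, 0]], turn=[0, 0, 0, 0], fingers=1, force=50)

```text
time_s: 12.55
ee_pos: [596.3, 2.5, 105.4]
ee_rot: [-180.0, -0.0, -20.4]
force: [-0.1, 1.1, -0.1]
gripper_width: 41.6
gripper_force: 50.0
```

Run:
```python
from h import *
s=env.state();z=s["ee_pos"][2];print(s["time_s"],s["ee_pos"],s["ee_rot"],s["gripper_width"],s["gripper_force"])
wp((597,1.6,z+45,-20.5),(452,-296.5,z+45,9),(452,-296.5,z-54.5,9))
```

```text
12.55 [596.25944147   2.45192001 105.37803406] [-1.79973502e+02 -2.47477468e-03 -2.04235658e+01] 41.572485432386884 49.95443344116211
(597, 1.6, np.float64(150.37803406221508), -20.5) [ 0.0033  0.0017 -0.15  ] 0.0002
(452, -296.5, np.float64(150.37803406221508), 9) [-0.1029  1.1016 -0.1505] -0.0817
(452, -296.5, np.float64(50.878034062215065), 9) [-0.1029  1.1017  0.1812] -0.0817
```

Call:
step_arm(linear=[[0, 0, -0.06], [0, 0, -0.15], [-0.01, 0.12, -0.15], [-0.03, 0.28, -0.15], [-0.04, 0.45, -0.15], [-0.05, 0.6, -0.15]], turn=[0, 0, 0, 0, 0, 0])

```text
time_s: 13.3
ee_pos: [517.2, -162.3, 148.5]
ee_rot: [180.0, 0.2, -20.4]
force: [1.4, -0.3, -8.2]
gripper_width: 41.6
gripper_force: 50.0
```

Call:
step_arm(linear=[[-0.02, 0.17, 0], [-0.035, 0.34, 0], [-0.053, 0.46, 0], [-0.053, 0.502, 0.01], [-0.053, 0.502, 0.08], [-0.053, 0.502, 0.18], [-0.053, 0.502, 0.28], [-0.053, 0.502, 0.322], [-0.053, 0.502, 0.331], [-0.053, 0.502, 0.331], [-0.053, 0.502, 0.331]], turn=[-0.02, -0.05, -0.082, -0.082, -0.082, -0.082, -0.082, -0.082, -0.082, -0.082, -0.082])

```text
time_s: 14.68
ee_pos: [452.6, -297.4, 52.0]
ee_rot: [179.9, -0.1, 9.1]
force: [-1.1, -0.1, -7.1]
gripper_width: 41.7
gripper_force: 50.0
```

Call:
step_arm(linear=[[0, 0, 0], [0, 0, 0], [0, 0, -0.05], [0, 0, -0.2], [0, 0, -0.4], [0, 0, -0.6], [0, 0, -0.6]], turn=[0, 0, 0, 0, 0, 0, 0], fingers=-0.65)

```text
time_s: 15.55
ee_pos: [454.4, -298.7, 237.9]
ee_rot: [179.4, -0.6, 9.1]
force: [-0.1, -0.9, -0.6]
gripper_width: 75.2
gripper_force: 0.0
```

Run:
```python
from h import *
s=env.state();print(s["time_s"],s["ee_pos"],s["ee_rot"],s["gripper_width"],s["gripper_force"])
wp((439.4,-28.6,180,-8.2),(439.4,-28.6,80,-8.2))
wrist("w3")
```

```text
15.55 [ 454.43872773 -298.65362603  237.92594768] [179.448498    -0.5769195    9.09629591] 75.16269763036851 0.0
(439.4, -28.6, 180, -8.2) [ 0.0909 -0.8986  0.1854] 0.048
(439.4, -28.6, 80, -8.2) [ 0.0875 -0.9018  0.5187] 0.048
```

View pics/w3.png

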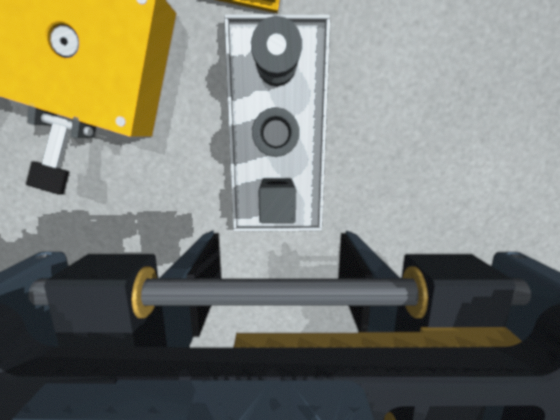

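All three parts stand upright in the tray: roller (277,45), bush (275,130), link (277,205). The lever is next, with the fingers closed.

Call:
step_arm(linear=[[0.055, -0.903, 0.185], [0.055, -0.903, 0.185], [0.055, -0.903, 0.185], [0.055, -0.903, 0.185], [0.055, -0.903, 0.185], [0.055, -0.903, 0.185], [0.055, -0.903, 0.185], [0.055, -0.903, 0.35], [0.055, -0.903, 0.46], [0.055, -0.903, 0.46], [0.055, -0.903, 0.46]], turn=[0.048, 0.048, 0.048, 0.048, 0.048, 0.048, 0.048, 0.048, 0.048, 0.048, 0.048], fingers=1)

```text
time_s: 16.98
ee_pos: [426.6, -27.7, 94.0]
ee_rot: [180.0, -0.1, -8.3]
force: [0.6, -0.0, 0.5]
gripper_width: 0.3
gripper_force: 0.0
```

Run:
```python
from h import *
s=env.state();print(s["time_s"],s["ee_pos"],s["ee_rot"],s["gripper_width"],s["gripper_force"])
wp((429.5,-27.2,76,-8.2),(429.5,-27.2,48,-8.2))
```

```text
16.975 [426.55191553 -27.6616413   93.97531342] [ 1.79995250e+02 -1.22636382e-01 -8.25992136e+00] 0.2940697036017335 0.0
(429.5, -27.2, 76, -8.2) [ 0.0094 -0.0029  0.0599] -0.0002
(429.5, -27.2, 48, -8.2) [ 0.0092 -0.0029  0.1533] -0.0002
```

Call:
step_arm(linear=[[0.009, -0.003, 0.04], [0.009, -0.003, 0.065], [0.009, -0.003, 0.08], [0.009, -0.003, 0.095], [0.009, -0.003, 0.11], [0.009, -0.003, 0.125], [0.009, -0.003, 0.14], [0.009, -0.003, 0.15], [0.009, -0.003, 0.15]], turn=[0, 0, 0, 0, 0, 0, 0, 0, 0])

```text
time_s: 18.1
ee_pos: [427.3, -26.2, 48.1]
ee_rot: [180.0, 0.1, -8.2]
force: [-1.5, 0.5, 5.0]
gripper_width: 0.5
gripper_force: 2.7
```

Call:
step_arm(linear=[[0, 0, 0.008], [0, 0, 0.012], [0, 0, 0.012]], turn=[0, 0, 0])

```text
time_s: 18.48
ee_pos: [427.7, -26.3, 45.5]
ee_rot: [180.0, 0.0, -8.2]
force: [-5.6, 0.2, 15.9]
gripper_width: 0.7
gripper_force: 7.9
```

Call:
step_arm(linear=[[0, 0, 0.008], [0, 0, 0.012], [0, 0, 0.012]], turn=[0, 0, 0])

```text
time_s: 18.85
ee_pos: [427.9, -26.3, 44.6]
ee_rot: [180.0, -0.1, -8.2]
force: [-13.5, 0.3, 45.5]
gripper_width: 0.7
gripper_force: 23.4
```

The force rose to 45 N, so the lever is at its stop. Next I'll lift and take a view that holds both the pin and the seat.

Call:
step_arm(linear=[[0, 0, -0.05], [0, 0, -0.2], [0, 0, -0.4], [-0.02, -0.2, -0.6], [-0.03, -0.35, -0.72], [-0.03, -0.48, -0.72], [-0.03, -0.48, -0.72], [-0.03, -0.48, -0.72], [-0.03, -0.48, -0.72]], turn=[0, 0, 0, -0.023, -0.023, -0.023, -0.023, -0.023, -0.023], fingers=-0.4)

```text
time_s: 19.98
ee_pos: [439.3, 116.4, 256.0]
ee_rot: [179.9, 0.1, 0.0]
force: [-0.4, -0.3, -0.1]
gripper_width: 63.9
gripper_force: 0.0
```

Run:
```python
from h import *
s=env.state();print(s["time_s"],s["ee_pos"],s["ee_rot"],s["gripper_width"])
wrist("w4")
```

```text
19.975 [439.30148357 116.36773719 255.98872572] [1.79949629e+02 9.00060691e-02 1.41153036e-02] 63.88205469263786
```

View pics/w4.png

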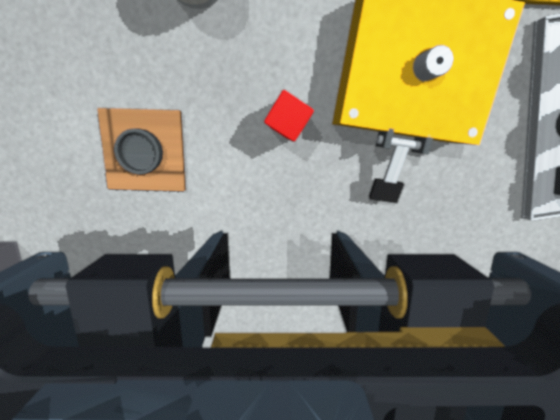

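The pin is raised, its top at about (440,60), and the cup rim centre is at about (138,150).

Run:
```python
from h import *
f=np.load("pics/w4.npz");E=f["E"]
print("pin",toz(f,[(440,60)],84,E),"seat rim",toz(f,[(137.5,150.5)],26,E),"board",toz(f,[(98,109),(182,109),(186,191),(108,190)],10,E).mean(0))
a=cv2.imread("pics/w4.png");cv2.imwrite("pics/c4.png",cv2.resize(a[95:205,85:200],None,fx=5,fy=5,interpolation=cv2.INTER_CUBIC))
wp((588,-50,150,-8.2),(588,-50,74.5,-8.2))
```

```text
pin [[588.69261031 -50.17135179]] seat rim [[493.25880521 302.6993708 ]] board [491.3060279  302.14927076]
(588, -50, 150, -8.2) [0.4958 0.5542 0.3535] 0.0228
(588, -50, 74.5, -8.2) [0.4961 0.554  0.6051] 0.0228
```

View pics/c4.png

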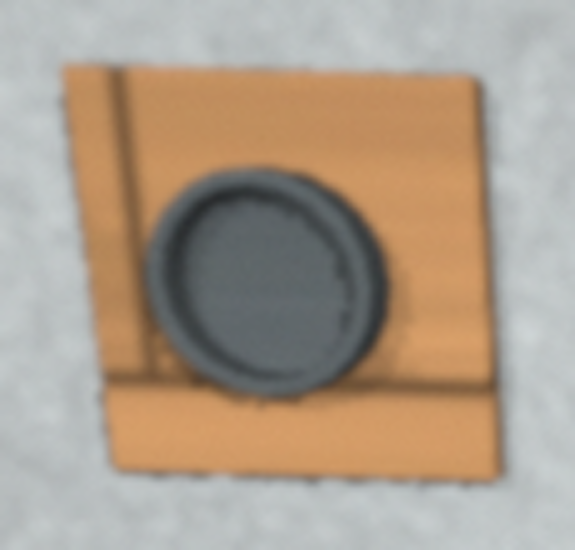

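The crop confirms the rim centre at (137,151) in the full picture, so the seat is at about (492,302.6). I'll grasp the pin now.

Call:
step_arm(linear=[[0.496, 0.554, 0.35], [0.496, 0.554, 0.35], [0.496, 0.554, 0.35], [0.496, 0.554, 0.35], [0.496, 0.554, 0.35], [0.496, 0.554, 0.4], [0.496, 0.554, 0.5], [0.496, 0.554, 0.58], [0.496, 0.554, 0.605], [0.496, 0.554, 0.605], [0.496, 0.554, 0.605]], turn=[0.023, 0.023, 0.023, 0.023, 0.023, 0.023, 0.023, 0.023, 0.023, 0.023, 0.023])

```text
time_s: 21.4
ee_pos: [589.5, -48.2, 76.5]
ee_rot: [-180.0, -0.1, -8.2]
force: [-0.7, 0.4, -0.1]
gripper_width: 63.7
gripper_force: 0.0
```

Call:
step_arm(linear=[[0, 0, 0], [0, 0, 0], [0, 0, 0], [0, 0, 0]], turn=[0, 0, 0, 0], fingers=1, force=30)

```text
time_s: 21.9
ee_pos: [588.9, -48.7, 75.4]
ee_rot: [180.0, -0.0, -8.2]
force: [0.1, -1.1, 0.3]
gripper_width: 29.4
gripper_force: 30.0
```

Run:
```python
from h import *
s=env.state();p=s["ee_pos"];z=p[2];print(s["time_s"],p,s["ee_rot"],s["gripper_width"],s["gripper_force"])
wp((p[0],p[1],z+90,-8.2),(491.8,302.6,z+60,-8.2),(491.8,302.6,z-23.5,-8.2))
```

```text
21.9 [588.89948514 -48.67694364  75.37132783] [ 1.79977019e+02 -1.43985701e-02 -8.18140819e+00] 29.41603072346605 29.95278898626566
(np.float64(588.8994851437363), np.float64(-48.67694364202793), np.float64(165.3713278342565), -8.2) [ 1.e-04  1.e-04 -3.e-01] 0.0001
(491.8, 302.6, np.float64(135.3713278342565), -8.2) [-0.487  -1.1129 -0.2006] 0.0001
(491.8, 302.6, np.float64(51.871327834256505), -8.2) [-0.487  -1.113   0.0778] 0.0001
```

Call:
step_arm(linear=[[0, 0, -0.08], [0, 0, -0.2], [-0.03, -0.08, -0.29], [-0.09, -0.2, -0.3], [-0.16, -0.36, -0.3], [-0.23, -0.53, -0.3], [-0.3, -0.7, -0.3], [-0.37, -0.86, -0.3], [-0.42, -0.96, -0.3]], turn=[0, 0, 0, 0, 0, 0, 0, 0, 0])

```text
time_s: 23.02
ee_pos: [503.8, 256.6, 164.5]
ee_rot: [180.0, 0.1, -8.1]
force: [1.1, -0.4, -1.6]
gripper_width: 29.0
gripper_force: 29.9
```

Call:
step_arm(linear=[[-0.05, -0.12, 0], [-0.067, -0.153, 0.02], [-0.067, -0.153, 0.1], [-0.067, -0.153, 0.2], [-0.067, -0.153, 0.3], [-0.067, -0.153, 0.34], [-0.067, -0.153, 0.34], [-0.067, -0.153, 0.34]], turn=[0, 0, 0, 0, 0, 0, 0, 0])

```text
time_s: 24.02
ee_pos: [492.7, 303.1, 64.3]
ee_rot: [-179.9, -0.1, -8.2]
force: [0.2, -0.0, -2.6]
gripper_width: 29.0
gripper_force: 29.9
```

Run:
```python
from h import *
wp((491.8,302.6,51.6,-8.2))
```

```text
(491.8, 302.6, 51.6, -8.2) [-0.0027  0.0022  0.0422] -0.0
```

Call:
step_arm(linear=[[-0.003, 0.002, 0.025], [-0.003, 0.002, 0.04], [-0.003, 0.002, 0.042], [-0.003, 0.002, 0.042]], turn=[0, 0, 0, 0])

```text
time_s: 24.52
ee_pos: [490.8, 302.4, 50.6]
ee_rot: [180.0, -0.0, -8.2]
force: [-0.1, 0.1, -3.3]
gripper_width: 29.0
gripper_force: 29.9
```

Call:
step_arm(linear=[[0, 0, 0], [0, 0, 0], [0, 0, -0.06], [0, 0, -0.2], [-0.1, 0, -0.4], [-0.2, 0.1, -0.6], [-0.2, 0.1, -0.65], [-0.2, 0.1, -0.65]], turn=[0, 0, 0, 0, 0, 0, 0, 0], fingers=-0.3)

```text
time_s: 25.52
ee_pos: [427.8, 281.7, 248.6]
ee_rot: [-179.7, -0.3, -8.2]
force: [0.2, 0.8, -0.1]
gripper_width: 58.8
gripper_force: 0.0
```

Run:
```python
from h import *
s=env.state();print(s["time_s"],s["ee_pos"])
wrist("w5")
wp((480,50,220,9),(451.5,-297,220,9))
```

```text
25.525 [427.84747939 281.73644019 248.58729496]
(480, 50, 220, 9) [0.2832 0.7388 0.0877] -0.0477
(451.5, -297, 220, 9) [0.3538 1.8972 0.0859] -0.0477
```

View pics/w5.png

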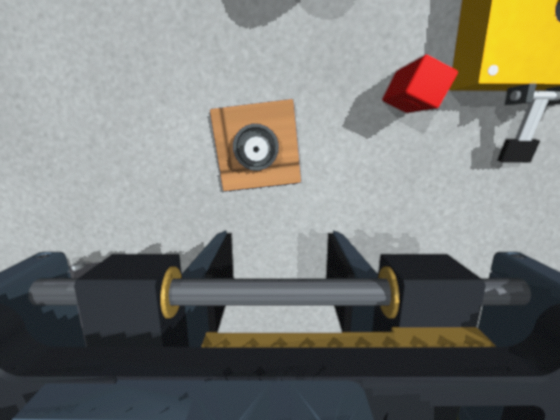

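The pin stands upright and centred in the cup at (256,148). Now I'll return the parts, link first.

Call:
step_arm(linear=[[0.177, 0.949, 0], [0.177, 0.949, 0], [0.177, 0.949, 0], [0.177, 0.949, 0], [0.177, 0.949, 0]], turn=[0, 0, 0, 0, 0], fingers=-0.6)

```text
time_s: 26.2
ee_pos: [438.7, -10.5, 243.9]
ee_rot: [180.0, 0.2, -8.3]
force: [0.5, -0.1, -0.7]
gripper_width: 72.9
gripper_force: 0.0
```

Call:
step_arm(linear=[[0.177, 0.948, 0.086], [0.177, 0.948, 0.086], [0.177, 0.948, 0.086], [0.177, 0.948, 0.086], [0.177, 0.948, 0.086], [0.177, 0.948, 0.086], [0.177, 0.948, 0.086]], turn=[-0.048, -0.048, -0.048, -0.048, -0.048, -0.048, -0.048])

```text
time_s: 27.08
ee_pos: [450.8, -296.5, 218.2]
ee_rot: [-179.8, 0.1, 9.1]
force: [-0.5, 0.3, 0.2]
gripper_width: 72.9
gripper_force: 0.0
```

Run:
```python
from h import *
s=env.state();print(s["time_s"],s["ee_pos"],s["ee_rot"])
wp((452.6,-297.4,51.5,9.1))
```

```text
27.075 [ 450.79185106 -296.5444141   218.19970084] [-1.79844002e+02  1.23281181e-01  9.06998271e+00]
(452.6, -297.4, 51.5, 9.1) [0.0067 0.0053 0.5556] -0.0001
```

Call:
step_arm(linear=[[0.006, 0.004, 0.2], [0.006, 0.004, 0.38], [0.006, 0.004, 0.52], [0.006, 0.004, 0.556], [0.006, 0.004, 0.556], [0.006, 0.004, 0.556], [0.006, 0.004, 0.556]], turn=[0, 0, 0, 0, 0, 0, 0])

```text
time_s: 27.95
ee_pos: [454.1, -298.6, 54.7]
ee_rot: [179.9, -0.1, 9.1]
force: [-0.4, -0.0, 0.1]
gripper_width: 73.2
gripper_force: 0.0
```

Call:
step_arm(linear=[[0, 0, 0], [0, 0, 0], [0, 0, 0], [0, 0, 0]], turn=[0, 0, 0, 0], fingers=1, force=50)

```text
time_s: 28.45
ee_pos: [453.1, -297.9, 53.1]
ee_rot: [-180.0, 0.0, 9.1]
force: [-0.2, 0.8, 1.6]
gripper_width: 41.8
gripper_force: 50.0
```

Run:
```python
from h import *
s=env.state();p=s["ee_pos"];z=p[2];print(s["time_s"],s["ee_pos"],s["ee_rot"],s["gripper_width"],s["gripper_force"])
wp((p[0],p[1],z+100,9),(596.3,2.2,z+100,-20.4),(596.3,2.2,z+57,-20.4))
```

```text
28.45 [ 453.09258975 -297.94238974   53.0811478 ] [-1.79981496e+02  9.42189700e-03  9.08635642e+00] 41.8216824118859 49.997602701187134
(np.float64(453.0925897519748), np.float64(-297.9423897439803), np.float64(153.0811477990662), 9) [-1.000e-04 -1.000e-04 -3.333e-01] 0.0002
(596.3, 2.2, np.float64(153.0811477990662), -20.4) [ 0.6293 -0.9126 -0.3331] 0.0819
(596.3, 2.2, np.float64(110.0811477990662), -20.4) [ 0.6293 -0.9126 -0.1898] 0.0819
```

Call:
step_arm(linear=[[0, 0, -0.08], [0, 0, -0.2], [0.01, -0.02, -0.32], [0.06, -0.1, -0.333], [0.15, -0.22, -0.333], [0.25, -0.36, -0.333], [0.35, -0.51, -0.333], [0.45, -0.66, -0.333], [0.54, -0.79, -0.333], [0.6, -0.88, -0.333], [0.629, -0.913, -0.32], [0.629, -0.913, -0.27], [0.629, -0.913, -0.21], [0.629, -0.913, -0.19], [0.629, -0.913, -0.19], [0.629, -0.913, -0.19]], turn=[0, 0, 0, 0.02, 0.04, 0.06, 0.082, 0.082, 0.082, 0.082, 0.082, 0.082, 0.082, 0.082, 0.082, 0.082])

```text
time_s: 30.45
ee_pos: [596.1, 1.5, 109.8]
ee_rot: [180.0, -0.0, -20.5]
force: [-0.1, -0.1, -8.1]
gripper_width: 42.1
gripper_force: 50.0
```

Run:
```python
from h import *
s=env.state();print(s["time_s"],s["ee_pos"],s["ee_rot"],s["force"])
wp((596.3,2.2,109,-20.4))
```

```text
30.45 [596.05706205   1.45124643 109.78539058] [ 1.79983088e+02 -2.58675677e-03 -2.04756296e+01] [-0.12128051 -0.11479869 -8.12848639]
(596.3, 2.2, 109, -20.4) [-0.0001 -0.0026  0.0026] -0.0002
```

Lowering the last millimetre, releasing, then going to the roller.

Call:
step_arm(linear=[[0, -0.002, 0.003], [0, -0.002, 0.003]], turn=[0, 0])

```text
time_s: 30.7
ee_pos: [596.5, 2.7, 109.1]
ee_rot: [180.0, -0.0, -20.4]
force: [-0.1, -0.9, -6.5]
gripper_width: 41.8
gripper_force: 50.0
```

Call:
step_arm(linear=[[0, 0, 0], [0, 0, 0], [0, 0, -0.05], [0, 0, -0.15], [0, 0, -0.3], [0, 0, -0.36], [0, 0, -0.36]], turn=[0, 0, 0, 0, 0, 0, 0], fingers=-0.6)

```text
time_s: 31.58
ee_pos: [597.6, 2.8, 220.2]
ee_rot: [-179.9, -0.3, -20.4]
force: [0.2, -0.2, -0.6]
gripper_width: 72.6
gripper_force: 0.0
```

Run:
```python
from h import *
s=env.state();print(s["time_s"],s["ee_pos"],s["ee_rot"],s["force"],s["gripper_width"])
wp((610.3,-271.1,190,9.1),(610.3,-271.1,68,9.1))
```

```text
31.575 [597.64261965   2.77265901 220.19557092] [-179.88907561   -0.32038276  -20.42380065] [ 0.24142083 -0.21516079 -0.58811285] 72.6368867589177
(610.3, -271.1, 190, 9.1) [0.3575 0.841  0.101 ] -0.082
(610.3, -271.1, 68, 9.1) [0.3553 0.8418 0.5077] -0.082
```

Call:
step_arm(linear=[[0.357, 0.841, 0.06], [0.357, 0.841, 0.1], [0.357, 0.841, 0.1], [0.357, 0.841, 0.1], [0.357, 0.841, 0.1], [0.357, 0.841, 0.1], [0.357, 0.841, 0.1], [0.357, 0.841, 0.25], [0.357, 0.841, 0.42], [0.357, 0.841, 0.507], [0.357, 0.841, 0.507], [0.357, 0.841, 0.507], [0.357, 0.841, 0.507]], turn=[-0.082, -0.082, -0.082, -0.082, -0.082, -0.082, -0.082, -0.082, -0.082, -0.082, -0.082, -0.082, -0.082])

```text
time_s: 33.2
ee_pos: [609.9, -271.1, 67.1]
ee_rot: [179.9, -0.2, 9.1]
force: [0.2, 0.0, -0.4]
gripper_width: 73.0
gripper_force: 0.0
```

Call:
step_arm(linear=[[0, 0, 0], [0, 0, 0], [0, 0, 0], [0, 0, 0]], turn=[0, 0, 0, 0], fingers=1, force=50)

```text
time_s: 33.7
ee_pos: [609.0, -271.6, 65.5]
ee_rot: [179.9, -0.0, 9.1]
force: [-1.0, -1.3, 1.8]
gripper_width: 48.8
gripper_force: 50.0
```

Run:
```python
from h import *
s=env.state();p=s["ee_pos"];z=p[2];print(s["time_s"],s["ee_pos"],s["ee_rot"],s["gripper_width"],s["gripper_force"])
wp((641,-60.2,z+75,-8.2),(641,-60.2,z+56.5,-8.2))
```

```text
33.7 [ 608.95608003 -271.58444673   65.47924949] [ 1.79941589e+02 -3.55568656e-02  9.08961046e+00] 48.77526430199079 50.0004514909233
(641, -60.2, np.float64(140.47924948939692), -8.2) [ 0.2169 -0.6786 -0.2506] 0.048
(641, -60.2, np.float64(121.97924948939693), -8.2) [ 0.2169 -0.6787 -0.1889] 0.048
```

Call:
step_arm(linear=[[0, 0, -0.08], [0, 0, -0.2], [0.01, -0.02, -0.3], [0.04, -0.12, -0.31], [0.09, -0.27, -0.31], [0.14, -0.43, -0.31], [0.19, -0.58, -0.31], [0.217, -0.66, -0.31], [0.217, -0.679, -0.3], [0.217, -0.679, -0.26], [0.217, -0.679, -0.2], [0.217, -0.679, -0.189], [0.217, -0.679, -0.189], [0.217, -0.679, -0.189]], turn=[0, 0, 0, 0.02, 0.04, 0.048, 0.048, 0.048, 0.048, 0.048, 0.048, 0.048, 0.048, 0.048])

```text
time_s: 35.45
ee_pos: [640.7, -59.9, 121.5]
ee_rot: [-180.0, 0.0, -8.2]
force: [-0.1, 0.2, -5.8]
gripper_width: 49.0
gripper_force: 50.0
```

Call:
step_arm(linear=[[0, 0, 0.001], [0, 0, 0.002]], turn=[0, 0])

```text
time_s: 35.7
ee_pos: [640.9, -59.6, 121.2]
ee_rot: [180.0, -0.0, -8.2]
force: [-1.3, 0.2, -3.7]
gripper_width: 48.9
gripper_force: 50.0
```

Call:
step_arm(linear=[[0, 0, 0], [0, 0, 0], [0, 0, -0.05], [0, 0, -0.15], [0, 0, -0.3], [0, 0, -0.33], [0, 0, -0.33]], turn=[0, 0, 0, 0, 0, 0, 0], fingers=-0.6)

```text
time_s: 36.58
ee_pos: [641.1, -59.7, 221.4]
ee_rot: [180.0, -0.1, -8.2]
force: [-0.8, 0.8, -0.1]
gripper_width: 72.7
gripper_force: 0.0
```

Run:
```python
from h import *
s=env.state();print(s["time_s"],s["ee_pos"],s["ee_rot"],s["force"],s["gripper_width"])
wp((531,-283.4,190,9.1),(531,-283.4,59.5,9.1))
```

```text
36.575 [641.11346499 -59.65684173 221.42602048] [ 1.79997885e+02 -1.36847157e-01 -8.18323890e+00] [-0.81196868  0.79901158 -0.13473728] 72.74112411832367
(531, -283.4, 190, 9.1) [-0.2574  0.7905  0.1042] -0.048
(531, -283.4, 59.5, 9.1) [-0.2584  0.7904  0.5392] -0.048
```

Call:
step_arm(linear=[[-0.257, 0.79, 0], [-0.257, 0.79, 0.1], [-0.257, 0.79, 0.1], [-0.257, 0.79, 0.1], [-0.257, 0.79, 0.1], [-0.257, 0.79, 0.1], [-0.257, 0.79, 0.25], [-0.257, 0.79, 0.43], [-0.257, 0.79, 0.539], [-0.257, 0.79, 0.539], [-0.257, 0.79, 0.539], [-0.257, 0.79, 0.539]], turn=[-0.048, -0.048, -0.048, -0.048, -0.048, -0.048, -0.048, -0.048, -0.048, -0.048, -0.048, -0.048])

```text
time_s: 38.08
ee_pos: [532.2, -283.5, 60.5]
ee_rot: [179.9, -0.2, 9.1]
force: [0.3, 0.8, -0.9]
gripper_width: 72.7
gripper_force: 0.0
```

Call:
step_arm(linear=[[0, 0, 0], [0, 0, 0], [0, 0, 0], [0, 0, 0]], turn=[0, 0, 0, 0], fingers=1, force=50)

```text
time_s: 38.58
ee_pos: [530.9, -283.5, 59.0]
ee_rot: [180.0, -0.0, 9.1]
force: [-0.7, -0.3, 2.7]
gripper_width: 50.2
gripper_force: 50.0
```

Run:
```python
from h import *
s=env.state();p=s["ee_pos"];z=p[2];print(s["time_s"],s["ee_pos"],s["ee_rot"],s["gripper_width"],s["gripper_force"])
wp((580.3,-102.5,z+75,-8.2),(580.3,-102.5,z+56.5,-8.2))
```

```text
38.575 [ 530.93421849 -283.53558983   58.95808904] [ 1.79959197e+02 -3.11768654e-02  9.08781959e+00] 50.236218470704024 50.000891061499715
(580.3, -102.5, np.float64(133.95808904241073), -8.2) [ 0.2579 -0.5697 -0.2503] 0.048
(580.3, -102.5, np.float64(115.45808904241073), -8.2) [ 0.2579 -0.5698 -0.1886] 0.048
```

Call:
step_arm(linear=[[0, 0, -0.08], [0, 0, -0.2], [0.01, -0.02, -0.28], [0.05, -0.12, -0.29], [0.11, -0.26, -0.29], [0.18, -0.4, -0.29], [0.23, -0.51, -0.29], [0.258, -0.56, -0.28], [0.258, -0.57, -0.25], [0.258, -0.57, -0.2], [0.258, -0.57, -0.189], [0.258, -0.57, -0.189], [0.258, -0.57, -0.189]], turn=[0, 0, 0, 0.02, 0.04, 0.048, 0.048, 0.048, 0.048, 0.048, 0.048, 0.048, 0.048])

```text
time_s: 40.2
ee_pos: [579.7, -103.0, 115.0]
ee_rot: [180.0, 0.0, -8.2]
force: [-1.8, -0.5, -2.1]
gripper_width: 49.7
gripper_force: 50.0
```

Call:
step_arm(linear=[[0, 0, 0.001], [0, 0, 0.002]], turn=[0, 0])

```text
time_s: 40.45
ee_pos: [580.1, -102.8, 115.0]
ee_rot: [179.9, -0.0, -8.2]
force: [-3.0, -1.9, 3.0]
gripper_width: 50.1
gripper_force: 50.0
```

Call:
step_arm(linear=[[0, 0, 0], [0, 0, 0], [0, 0, -0.05], [0, 0, -0.15], [0, 0, -0.3], [-0.2, 0, -0.5], [-0.35, 0.3, -0.5], [-0.5, 0.6, -0.5], [-0.5, 0.9, -0.5], [-0.5, 0.9, -0.5], [-0.5, 0.9, -0.5], [-0.5, 0.9, -0.5]], turn=[0, 0, 0, 0, 0, 0, 0, 0, 0, 0, 0, 0], fingers=-0.6)

```text
time_s: 41.95
ee_pos: [392.5, -350.6, 265.6]
ee_rot: [179.9, -0.1, -8.4]
force: [0.3, 0.7, -0.5]
gripper_width: 72.8
gripper_force: 0.0
```

Run:
```python
from h import *
s=env.state();print(s["time_s"],s["ee_pos"],s["force"])
f=cams.grab_frame("top");a=f["color"];cv2.imwrite("pics/top1.png",a)
b=cv2.imread("pics/top0.png")
r=lambda x:cv2.resize(x[160:320,205:365],None,fx=2.4,fy=2.4,interpolation=cv2.INTER_CUBIC)
cv2.imwrite("pics/cmp.png",np.vstack([np.hstack([r(b),r(a)]),cv2.resize(a[130:345,60:500],(768,216))[:215]]))
```

```text
41.95 [ 392.47231815 -350.59227631  265.59559658] [ 0.3357628   0.71746667 -0.46251103]
```

View pics/cmp.png

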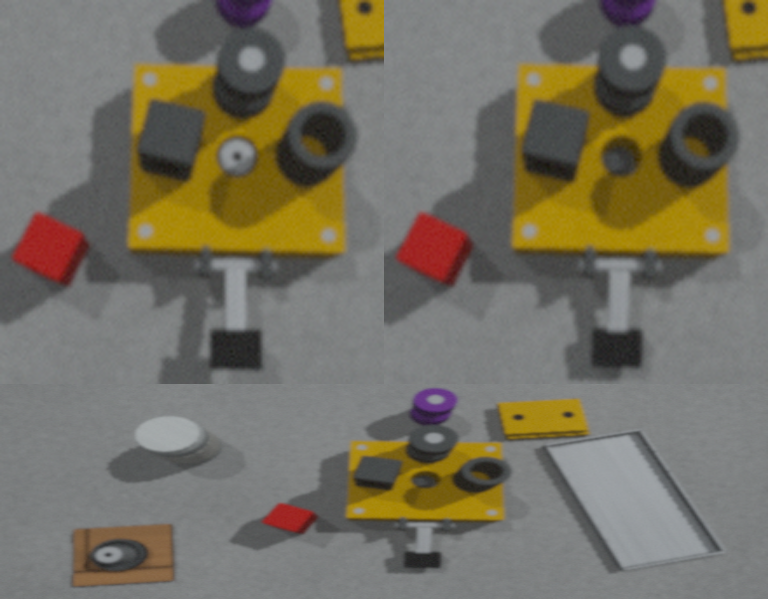

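The before and after views match, with the three parts upright on their spots within about 2 mm. The pin is in the cup: its leftward offset of about 5 px is the parallax expected from its height.

```bash
python3 -c "
from workcell import env
print(env.job_done())"
```

```text
the job is handed in; nothing more can be done
None
```

I handed the job in at about 42 s. The pin stands in the order seat's cup, and the bush, roller and link block are back upright within about 2 mm of their starting spots by the top camera; the hand-in returned no verdict.

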